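Load the full tube rack onto the dock's presence lever

TASK

Pick up the long tube rack that holds four capped tubes, carry it over and set it down gently, without dropping it, in the bay of the cream loading dock, flat between the side rails and with its end holding the dock's little hinged presence lever fully down. Let go and leave it there; leave the empty rack of the same length where it is, and do not mistake the short two-tube rack for the right one.

Things in the scene. Friction and masses are not known exactly. Their poses are not given: they have to be found in the camera images.
- rack: Loaded rack, loose, 0.2-0.35 kg: grey block 150 (x) x 34 (y) x 40 mm high. Grey carrying fin mid-top, 30 long (x) x 12 thick (y), from 40 to 82 above the underside: pinch it across y from above. Four fixed white-capped tubes at x = -62, -40, 40, 62, caps 16 wide, up to 73 high. Same both ways round; either way is right. Origin: centre of underside, z up. (A short 2-tube rack is a bystander.)
- dock: Cream dock: plate 250 long (x -110 to 140) x 94 wide (y), its top the bay floor 12 above the bench. Side rails 8 above the floor leave y -35 to 35. Lever housing, 30 above the floor, from x = 97; the -x end is open. Origin at bench level under where the rack's centre belongs: rack origin at x 0 (+-15), y 0, z 12, long axis along x, its end resting on the lever. x points to the lever, z up. In mm.
- lever (a joint): Presence lever: steel blade 16 mm wide, roller at its tip 45 mm from the hinge, which lies at dock x 100, z 8 mm in the housing; it reaches back over the bay. rad: 0 = up at rest (roller at dock x 59, top 18 mm above the floor); 0.42 = fully down, level, roller at x 55 sunk flush in a floor slot. A weak spring (0.2 to 0.3 N at the tip) lifts it; the rack's weight keeps it down.
- empty_rack: Empty rack, loose, a bystander to be left where it stands: the same grey block and fin in the same sizes as the loaded rack, but with four open holes in its top and no tubes. Origin: centre of underside; x along its length.
Mind the look-alikes: they are no part of the job. What is shaped like the rack but brown or turquoise is not meant.

How it is judged:
On the way:
1. the loaded rack is lifted clear of the bench (its underside more than 30 mm up) (height (world z) of rack above 0.03 m), for 0.1 s.
At the end, for the whole second after the job is handed in: The loaded rack rests, let go, on the bay floor: centre within 25 mm along and 20 mm across of the right place, underside within 5 mm of the floor, upright within 4.5 degrees, along the bay within 12 degrees (either way round), lever held beyond 0.34 rad (x of rack in the frame of dock between -0.025 and 0.025 m and y of rack in the frame of dock between -0.02 and 0.02 m and z of rack in the frame of dock between 0.006 and 0.017 m and angle between the x axis of rack and the x axis of dock, either way round below 0.21 rad and angle between rack's own z axis and vertical below 0.08 rad and value of joint lever above 0.34 rad and linear speed of rack below 0.02 m/s); the robot touches nothing.
It fails at once if the loaded rack is dropped or slammed into the dock (faster than 0.6 m/s in the last 28 mm above the bay floor) (horizontal distance between rack and dock below 0.06 m and z of rack in the frame of dock below 0.04 m and linear speed of rack above 0.6 m/s).
It fails at once if the empty rack is moved more than 30 mm (distance of empty_rack from where it was at the start of the episode above 0.03 m).
It also fails if it takes over 32 s, if anything falls off the work surface, if the arm or the gripper's body presses on something with over 40 N, if the wrist force passes 120 N, or if a joint passes its speed limit or range.

ROBOT

A 6-joint arm with a two-finger parallel gripper is mounted at the origin on the work surface. World frame = base frame: x ahead of the robot, y to its left, z up, the work surface at z = 0. Lengths are in m, angles in rad, forces in N, time in s.
With the tool pointing down it reaches from about 0.3 to 0.95 m from the base axis. Payload 3.1 kg.
Tool frame: the origin (TCP) lies at the very end of the fingers, on their centre line; the grasp point (between the pads) lies 19 mm behind it (grip_depth is the distance from the TCP to the grasp point, in m); z points along the fingers, y is the line along which they close (so a half turn about z gives the same grasp; the last joint's range is limited). The gripper opens to 85 mm and grips with 20 to 120 N. Pads are 22 mm wide; open, the fingers measure 114 mm over their backs; the gripper's body (76 mm by 85 mm) begins 54 mm behind the grasp point. The pads swing forward as they close: fully open they stand 13 mm farther back than shut.
Start: joints at [1.199, 0.308, 1.634, -0, 1.2, -0.07], TCP at [0.186, 0.597, 0.231] pointing down, gripper open.
Joint ranges: [-3.06, 3.06], [-0.79, 1.96], [0.05, 2.63], [-1.19, 4.34], [0.05, 2.64], [-2.94, 2.94]. Speed limits (rad/s): [2.79, 2.79, 3.14, 3.14, 3.14, 3.14].

INTERFACE

Orientations are given as a unit quaternion [w, x, y, z].
In Python, from station import observe, get_image, sign_off, grip_depth gives the robot as it stands.
- The arm moves only by the tool arm_command, never from a script. Its argument "plan" is text: rows parted by semicolons, each of 4 numbers parted by spaces: the shift along the world's x, y, z in cm, then the turn about the world's z in degrees. A call has 1 to 5 rows; each row shifts and turns the commanded pose from where the row before left it; what a row does not reach is not made up. A row lasts 1/12 s, in which the tool goes at most 41.7 mm and 7.16 degrees, less where a joint would pass 70% of its speed; a pose out of reach is approached as far as the arm can. A call is refused whole if a number of a shift passes 4.17 or a number of a turn 7.16, either way. A call with a gripper value outside its range is refused whole. "gripper" is the closure in counts, from 0 (fully open) to 255 (shut), set as the call begins (left out, the last holds). The fingers move at their own pace and stop on an object; "newtons" is the grip in N (left out, the last holds). Time passes only in rows, so rows that do not move let the fingers close. It gives the time, the measured TCP pose, the force, the opening and the grip force at its end, in the units of the state.
- observe(): the state, without advancing time (a new reading comes with each control period).
- get_image(name): name is "side" or "top" or "wrist"; returns a dict with "img" (384x512x3 uint8, red, green, blue), "range_z" (384x512 float32, m along the optical axis (not along the pixel's ray), 0 where there is no reading), "fx", "fy", "cx", "cy" (pixels), "pose" (4x4, takes a point from camera to world coordinates); the wrist camera has in their place "T_tool_cam" (4x4, takes a point from camera to tool coordinates, whose origin is the TCP and whose axes are the flange's). Camera axes: x right, y down, z forward; pixel columns grow to the right and rows downward; lengths in m; the calibration is good to about 2 mm. A picture is of the moment at which its call begins: read the wrist's pose just before it.
- sign_off(): hands the job in; it is judged then, once.
The state is a dict: "clock": time; "qpos": joint angles; "joint_vel": joint speeds; "tau": joint torques, N m; "eef_pos": TCP position; "tcp_rot": TCP orientation; "force": force on the tool from outside, world axes, zero at the start; "wrist_torque": the same for the moment, N m; "finger_gap": finger opening in m; "grip_force": force on a finger pad.
Only numpy, scipy, OpenCV 4.12 (cv2) and the standard library are available. Lean on these libraries where they do the work, as an engineer would, in place of code of your own. Each camera call takes 0.05 s, during which the arm holds its last target. There are 200 camera calls.

## Working session

There is one attempt and no reset: what is moved stays moved. The work goes in short steps, Python scripts to look and compute and a tool call to move; the robot and the scene stay as the last step left them, time stands still between calls to the robot, and variables do not carry over. Pictures are saved under pics/ and viewed, at most 10 in all, crops included, and the job is handed in when it is done.

Besides the shell and the picture viewer there is one more tool, called after "Call:" by a JSON object that holds its "name" and its "arguments", one argument or row to a line. arm_command: Moves the arm, as the interface text tells. Its arguments: {"type":"object","properties":{"plan":{"type":"string"},"gripper":{"type":"number"},"newtons":{"type":"number"}},"required":["plan"]}

```bash
mkdir -p pics; cat > h.py <<'E'
import numpy as np,cv2
from station import *
def snap(n,f):
    d=get_image(n); np.savez(''+f+'.npz',**{k:v for k,v in d.items()}); cv2.imwrite('pics/'+f+'.png',d['img'][:,:,::-1]); return d
def world(d,pts):
    out=[]
    for u,v in pts:
        z=float(np.median(d['range_z'][int(v)-1:int(v)+2,int(u)-1:int(u)+2])); p=[(u-d['cx'])/d['fx']*z,(v-d['cy'])/d['fy']*z,z,1]
        out.append((np.array(d['pose'])@p)[:3].round(4))
    return out
E
python3 - <<'E'
from h import *
a=snap('top','top1');b=snap('side','side1')
im=np.vstack([a['img'],b['img']])[:,:,::-1]
cv2.imwrite('pics/both.png',cv2.resize(a['img'][:,:,::-1],(800,600),interpolation=cv2.INTER_CUBIC))
print(observe())
E
```

```text
{'clock': 0.1, 'qpos': array([ 1.19930118e+00,  3.08947178e-01,  1.63507447e+00, -1.28590041e-05,
        1.19971003e+00, -6.97394447e-02]), 'joint_vel': array([ 0.00109288, -0.00248141, -0.00341168, -0.00188155, -0.0027174 ,
       -0.00052599]), 'tau': array([-1.15451177e-03, -4.16409016e+01, -2.77641428e+01, -1.11802672e-04,
        3.98476157e-03,  1.55577759e-06]), 'eef_pos': array([0.18552528, 0.59603478, 0.23013646]), 'tcp_rot': array([-2.28199770e-04,  1.50303672e-01,  9.88639298e-01, -1.04490278e-03]), 'force': array([ 0.53269183, -0.49858584,  0.12955119]), 'wrist_torque': array([0.04496651, 0.03818416, 0.01098482]), 'grip_force': 0.0, 'finger_gap': 0.08546115185769115}
```

View pics/both.png

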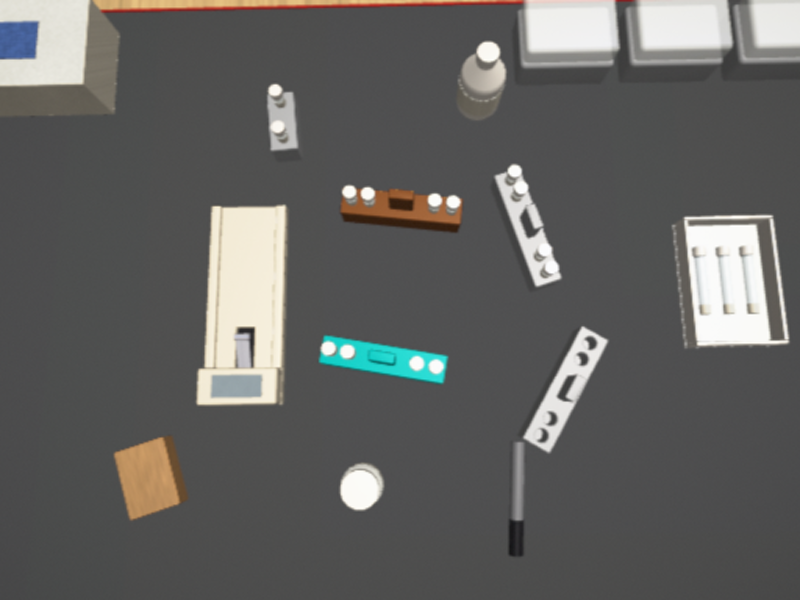

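View pics/side1.png

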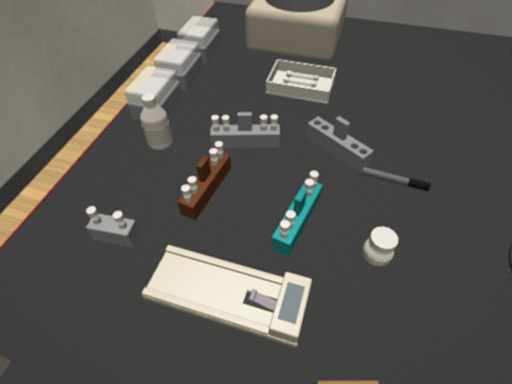

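Top view (800x600): the loaded grey rack is at (528,228), with four white caps. The look-alikes are the empty rack (566,390), brown (402,208), turquoise (383,358) and the short two-tube rack (283,122). I choose (528,228). The dock is at (245,300), with its lever end toward the bottom at (240,385).

```bash
python3 - <<'E'
from h import *
d=dict(np.load('top1.npz'));s=800/512
names=['fin','capA','capB','capC','capD','dock openL','dock openR','lever roller','housing L','housing R','hous mid','floor mid','railL bot','railR bot','empty fin','brown fin','turq fin']
px=[(534,218),(514,172),(520,188),(544,251),(551,268),(214,209),(284,209),(246,337),(201,371),(277,371),(238,386),(246,270),(210,365),(282,365),(572,388),(402,200),(382,357)]
for n,w in zip(names,world(d,[(u/s,v/s) for u,v in px])): print(n,w)
c=d['img'][90:195,300:375,::-1]; cv2.imwrite('pics/crop1.png',cv2.resize(c,None,fx=5,fy=5,interpolation=cv2.INTER_CUBIC))
# geometry: all pts cloud
H,W=d['range_z'].shape;v,u=np.mgrid[:H,:W];z=d['range_z'];P=np.stack([(u-d['cx'])/d['fx']*z,(v-d['cy'])/d['fy']*z,z,np.ones_like(z)],-1)@d['pose'].T
def fit(box,lo,hi):
    x0,y0,x1,y1=[int(q/s) for q in box]; q=P[y0:y1,x0:x1].reshape(-1,4); q=q[(q[:,2]>lo)&(q[:,2]<hi)]
    r=cv2.minAreaRect(q[:,:2].astype(np.float32)*1000); print(len(q),r)
print('block');fit((485,150,575,295),.033,.045)
print('fin');fit((485,150,575,295),.077,.09)
print('dockfloor');fit((195,195,300,415),.008,.024)
print('housing');fit((190,350,300,415),.036,.047)
E
```

```text
fin [ 0.6182 -0.1577  0.083 ]
capA [ 0.6782 -0.1391  0.0742]
capB [ 0.6584 -0.1453  0.0735]
capC [ 0.581  -0.1692  0.0736]
capD [ 0.5605 -0.176   0.074 ]
dock openL [0.6581 0.2351 0.0196]
dock openR [0.6563 0.1459 0.0193]
lever roller [0.4924 0.1874 0.0304]
housing L [0.4522 0.2366 0.0411]
housing R [0.4505 0.148  0.0359]
hous mid [0.4337 0.1922 0.0421]
floor mid [0.5794 0.1945 0.0119]
railL bot [0.4603 0.2334 0.0195]
railR bot [0.4588 0.1473 0.0112]
empty fin [ 0.4227 -0.1886  0.0829]
brown fin [ 0.6452 -0.005   0.0774]
turq fin [0.4613 0.0209 0.0825]
block
859 ((621.4439697265625, -156.66461181640625), (149.75083923339844, 34.74648666381836), 17.193262100219727)
fin
114 ((621.5508422851562, -156.8587188720703), (29.75053596496582, 12.067862510681152), 17.097759246826172)
dockfloor
4889 ((539.3927612304688, 194.27821350097656), (94.93699645996094, 248.8443145751953), 89.4349594116211)
housing
1215 ((434.94451904296875, 195.56155395507812), (94.53963470458984, 42.01645278930664), 88.74618530273438)
```

View pics/crop1.png

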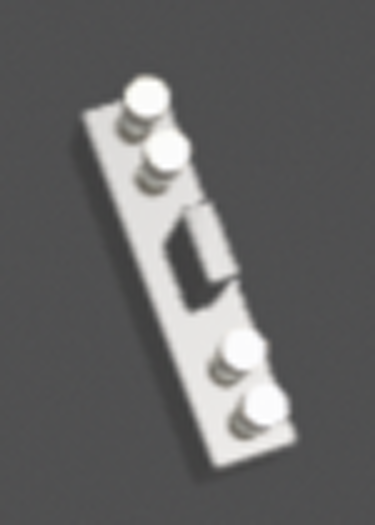

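The crop shows four capped tubes and the grey fin, so this is the right rack. Rack centre is (0.6215,-0.157), yaw 17°. Dock origin is about (0.554,0.195), with its axis along world -x. The tool needs to turn +34.4° and move (+43.6, -75.3) cm.

Call:
{"name": "arm_command", "arguments": {
  "plan": "1.74 -3.01 0 1.4;1.74 -3.01 0 1.4;1.74 -3.01 0 1.4;1.74 -3.01 0 1.4;1.74 -3.01 0 1.4",
  "gripper": 0
}}

```text
clock: 0.52
eef_pos: [0.273, 0.4445, 0.2307]
tcp_rot: [-0.0, 0.089, 0.996, -0.0]
force: [1.2, 0.3, -0.0]
finger_gap: 0.0853
grip_force: 0.0
```

Call:
{"name": "arm_command", "arguments": {
  "plan": "1.74 -3.01 0 1.4;1.74 -3.01 0 1.4;1.74 -3.01 0 1.4;1.74 -3.01 0 1.4;1.74 -3.01 0 1.4"
}}

```text
clock: 0.93
eef_pos: [0.3599, 0.294, 0.2309]
tcp_rot: [-0.0, 0.028, 1.0, -0.0]
force: [0.9, 0.9, -0.2]
finger_gap: 0.0853
grip_force: 0.0
```

Call:
{"name": "arm_command", "arguments": {
  "plan": "1.74 -3.01 0 1.4;1.74 -3.01 0 1.4;1.74 -3.01 0 1.4;1.74 -3.01 0 1.4;1.74 -3.01 0 1.4"
}}

```text
clock: 1.35
eef_pos: [0.447, 0.1436, 0.231]
tcp_rot: [-0.0, -0.033, 0.999, 0.0]
force: [1.0, 0.5, -0.7]
finger_gap: 0.0857
grip_force: 0.0
```

Call:
{"name": "arm_command", "arguments": {
  "plan": "1.74 -3.01 0 1.4;1.74 -3.01 0 1.4;1.74 -3.01 0 1.4;1.74 -3.01 0 1.4;1.74 -3.01 0 1.4"
}}

```text
clock: 1.77
eef_pos: [0.534, -0.0069, 0.2308]
tcp_rot: [-0.0, -0.094, 0.996, 0.0]
force: [0.6, 0.9, -0.6]
finger_gap: 0.0855
grip_force: 0.0
```

Call:
{"name": "arm_command", "arguments": {
  "plan": "1.74 -3.01 0 1.4;1.74 -3.01 0 1.4;1.74 -3.01 0 1.4;1.74 -3.01 0 1.2;1.74 -3.01 0 1.2"
}}

```text
clock: 2.18
eef_pos: [0.621, -0.1573, 0.2305]
tcp_rot: [-0.001, -0.151, 0.989, 0.0]
force: [-0.5, -0.4, -0.0]
finger_gap: 0.0854
grip_force: 0.0
```

Call:
{"name": "arm_command", "arguments": {
  "plan": "0 0 -1 0;0 0 -1 0;0 0 0 0;0 0 0 0"
}}

```text
clock: 2.52
eef_pos: [0.6189, -0.1543, 0.2092]
tcp_rot: [-0.002, -0.151, 0.989, 0.001]
force: [-0.1, 0.6, 0.2]
finger_gap: 0.0856
grip_force: 0.0
```

```bash
cat >> h.py <<'E'
def wrist(f):
    from scipy.spatial.transform import Rotation as R
    o=observe(); d=snap('wrist',f); T=np.eye(4); q=o['tcp_rot']; T[:3,:3]=R.from_quat([q[1],q[2],q[3],q[0]]).as_matrix(); T[:3,3]=o['eef_pos']
    d['pose']=T@d['T_tool_cam']; y=T[:3,1]
    print(o['clock'],o['eef_pos'].round(4),'yaw y',np.degrees(np.arctan2(y[1],y[0])).round(2),'tilt z',T[:3,2].round(3))
    H,W=d['range_z'].shape;v,u=np.mgrid[:H,:W];z=d['range_z']
    P=np.stack([(u-d['cx'])/d['fx']*z,(v-d['cy'])/d['fy']*z,z,np.ones_like(z)],-1)@d['pose'].T
    P[z<=0]=9
    return d,P,o
def fit(P,lo,hi,c,r):
    q=P.reshape(-1,4); q=q[(q[:,2]>lo)&(q[:,2]<hi)&(np.hypot(q[:,0]-c[0],q[:,1]-c[1])<r)]
    print(len(q),q[:,2].mean().round(4) if len(q) else '',cv2.minAreaRect(q[:,:2].astype(np.float32)*1000) if len(q)>5 else '')
E
python3 - <<'E'
from h import *
d,P,o=wrist('w1')
fit(P,.078,.088,(.6215,-.157),.025); fit(P,.034,.045,(.6215,-.157),.1)
E
```

```text
2.5167 [ 0.6189 -0.1543  0.2092] yaw y 107.35 tilt z [-0.004  0.002 -1.   ]
361 0.0811 ((618.6459350585938, -159.4940948486328), (29.398868560791016, 11.575454711914062), 17.359973907470703)
3159 0.0393 ((606.8817749023438, -122.16899871826172), (148.343505859375, 112.15840911865234), 17.23366355895996)
```

View pics/w1.png

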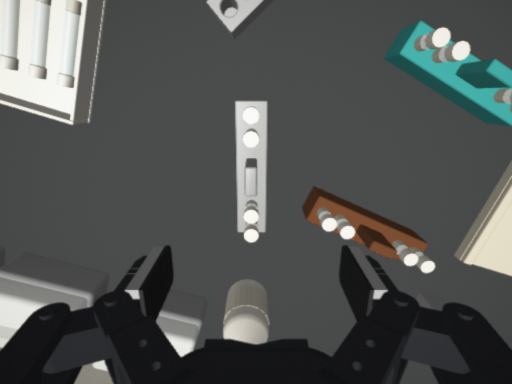

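The wrist view has the rack centred and aligned between the fingers, with the fin at pixel (250,180). Next is a small correction and the descent.

Call:
{"name": "arm_command", "arguments": {
  "plan": "0.1 -0.4 -2.5 0;0 0 -3 0;0 0 -3 0;0 0 -2.5 0;0 0 -2 0"
}}

```text
clock: 2.98
eef_pos: [0.6207, -0.1581, 0.0798]
tcp_rot: [-0.001, -0.151, 0.988, 0.0]
force: [-0.7, -0.2, 0.3]
finger_gap: 0.0853
grip_force: 0.0
```

Call:
{"name": "arm_command", "arguments": {
  "plan": "0 0 -1.5 0;0 0 -1 0;0 0 -0.5 0;0 0 0 0;0 0 0 0"
}}

```text
clock: 3.4
eef_pos: [0.6225, -0.1595, 0.0523]
tcp_rot: [0.001, -0.151, 0.989, -0.0]
force: [0.5, 0.1, 0.4]
finger_gap: 0.0854
grip_force: 0.0
```

Call:
{"name": "arm_command", "arguments": {
  "plan": "-0.1 0 -0.5 0;0 0 0 0;0 0 0 0;0 0 0 0;0 0 0 0",
  "gripper": 255,
  "newtons": 50
}}

```text
clock: 3.82
eef_pos: [0.6211, -0.1599, 0.0467]
tcp_rot: [0.0, -0.15, 0.989, -0.0]
force: [0.9, -0.3, -0.5]
finger_gap: 0.0256
grip_force: 0.0
```

Call:
{"name": "arm_command", "arguments": {
  "plan": "0 0 0 0;0 0 0 0;0 0 0 0;0 0 0 0;0 0 0 0"
}}

```text
clock: 4.23
eef_pos: [0.6209, -0.1597, 0.0465]
tcp_rot: [0.0, -0.15, 0.989, 0.0]
force: [-0.8, 1.2, 2.5]
finger_gap: 0.0114
grip_force: 52.1
```

Call:
{"name": "arm_command", "arguments": {
  "plan": "0 0 1 0;0 0 2 0;0 0 3 0;0 0 3 0;0 0 3 0"
}}

```text
clock: 4.65
eef_pos: [0.6197, -0.1595, 0.1667]
tcp_rot: [-0.001, -0.151, 0.989, 0.0]
force: [0.2, -0.0, -2.2]
finger_gap: 0.0111
grip_force: 51.4
```

Call:
{"name": "arm_command", "arguments": {
  "plan": "-0.2 1.2 2 -0.6;-0.4 2.1 0 -1.1;-0.4 2.1 0 -1.1;-0.4 2.1 0 -1.1;-0.4 2.1 0 -1.1"
}}

```text
clock: 5.07
eef_pos: [0.6018, -0.063, 0.1862]
tcp_rot: [-0.0, -0.107, 0.994, 0.0]
force: [0.6, 0.2, -1.7]
finger_gap: 0.0113
grip_force: 51.5
```

Call:
{"name": "arm_command", "arguments": {
  "plan": "-0.4 2.1 0 -1.1;-0.4 2.1 0 -1.1;-0.4 2.1 0 -1.1;-0.4 2.1 0 -1.1;-0.4 2.1 0 -1.1"
}}

```text
clock: 5.48
eef_pos: [0.5817, 0.0421, 0.186]
tcp_rot: [-0.001, -0.059, 0.998, -0.0]
force: [1.0, 0.1, -3.9]
finger_gap: 0.0118
grip_force: 51.5
```

Call:
{"name": "arm_command", "arguments": {
  "plan": "-0.4 2.1 0 -1.1;-0.4 2.1 0 -1.1;-0.4 2.1 0 -1.1;-0.4 2.1 0 -1.1;-0.4 2.1 0 -1.1"
}}

```text
clock: 5.9
eef_pos: [0.5618, 0.147, 0.186]
tcp_rot: [-0.001, -0.011, 1.0, -0.0]
force: [0.5, 0.2, -2.0]
finger_gap: 0.0114
grip_force: 51.4
```

Call:
{"name": "arm_command", "arguments": {
  "plan": "-0.4 2.1 0 -1.1;-0.3 1.6 0 -0.5;-0.1 0.7 0 -0.4;0 0 0 0;0 0 0 0"
}}

```text
clock: 6.32
eef_pos: [0.5546, 0.1898, 0.1861]
tcp_rot: [-0.0, 0.005, 1.0, -0.001]
force: [0.1, -1.4, -2.2]
finger_gap: 0.0112
grip_force: 51.5
```

```bash
python3 - <<'E'
from h import *
d,P,o=wrist('w2')
t=snap('top','top2'); H,W=t['range_z'].shape;v,u=np.mgrid[:H,:W];z=t['range_z'];T=np.stack([(u-t['cx'])/t['fx']*z,(v-t['cy'])/t['fy']*z,z,np.ones_like(z)],-1)@t['pose'].T
for Q in (P,T):
  # rails/plate, housing
  fit(Q,.016,.024,(.54,.195),.15); fit(Q,.038,.047,(.435,.195),.06)
  fit(Q,.165,.2,o['eef_pos'][:2],.09)
cv2.imwrite('pics/w2s.png',np.hstack([cv2.resize(d['img'],(400,300)),cv2.resize(t['img'],(400,300))])[:,:,::-1])
E
```

```text
6.3167 [0.5546 0.1898 0.1861] yaw y 89.37 tilt z [-0.    -0.001 -1.   ]
3897 0.0193 ((555.6632080078125, 157.0849609375), (164.37301635742188, 205.35997009277344), 89.34199523925781)
5404 0.0418 ((432.42913818359375, 193.66683959960938), (94.04454040527344, 42.45915222167969), 89.25387573242188)
6553 0.1811 ((551.5238037109375, 189.5146484375), (38.45988464355469, 146.51551818847656), 89.35623931884766)
878 0.0198 ((529.9590454101562, 184.63522338867188), (243.30848693847656, 153.4654541015625), 18.263561248779297)
1204 0.042 ((434.908203125, 194.96458435058594), (93.9278564453125, 41.960994720458984), 88.769775390625)
1265 0.18 ((555.1795654296875, 189.45074462890625), (35.52630615234375, 149.48495483398438), 88.74772644042969)
```

View pics/w2s.png

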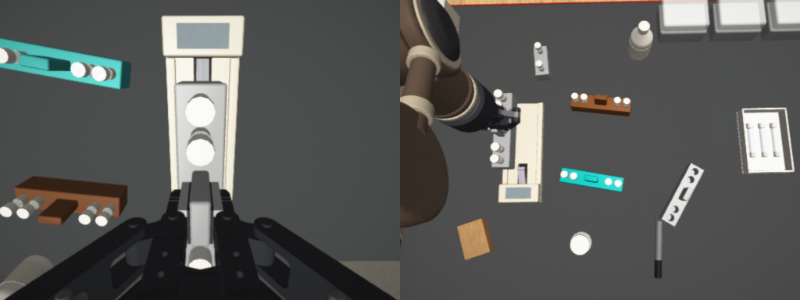

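Both views put the rack parallel to the bay, about 3.5 mm short in y and 1 mm in x. It needs a 12.7 cm descent to floor contact.

Call:
{"name": "arm_command", "arguments": {
  "plan": "-0.1 0.35 -1.5 0;0 0 -2.5 0;0 0 -2.5 0;0 0 -1.5 0;0 0 -1 0"
}}

```text
clock: 6.83
eef_pos: [0.5524, 0.192, 0.0938]
tcp_rot: [-0.002, 0.007, 1.0, -0.001]
force: [-0.7, -0.7, -2.3]
finger_gap: 0.011
grip_force: 51.3
```

Call:
{"name": "arm_command", "arguments": {
  "plan": "0 0 -0.7 0;0 0 -0.5 0;0 0 -0.5 0;0 0 -0.5 0;0 0 -0.5 0"
}}

```text
clock: 7.25
eef_pos: [0.5549, 0.194, 0.07]
tcp_rot: [0.001, 0.006, 1.0, 0.0]
force: [0.1, -0.1, -1.6]
finger_gap: 0.0114
grip_force: 51.4
```

Call:
{"name": "arm_command", "arguments": {
  "plan": "0 0 -0.3 0;0 0 -0.3 0;0 0 0 0;0 0 0 0"
}}

```text
clock: 7.58
eef_pos: [0.5537, 0.1938, 0.0632]
tcp_rot: [-0.0, 0.006, 1.0, -0.0]
force: [0.4, 0.4, -1.3]
finger_gap: 0.0115
grip_force: 51.4
```

Underside is about 4.7 mm above the floor; I'm feeling for contact.

Call:
{"name": "arm_command", "arguments": {
  "plan": "0 0 -0.2 0;0 0 -0.1 0;0 0 0 0;0 0 0 0"
}}

```text
clock: 7.92
eef_pos: [0.5538, 0.1938, 0.0603]
tcp_rot: [0.0, 0.006, 1.0, 0.0]
force: [-0.2, 0.5, -3.0]
finger_gap: 0.011
grip_force: 51.4
```

Call:
{"name": "arm_command", "arguments": {
  "plan": "0 0 -0.1 0;0 0 0 0;0 0 0 0"
}}

```text
clock: 8.17
eef_pos: [0.5538, 0.1938, 0.0593]
tcp_rot: [0.0, 0.006, 1.0, 0.0]
force: [-0.4, 0.3, -2.2]
finger_gap: 0.0114
grip_force: 51.4
```

Call:
{"name": "arm_command", "arguments": {
  "plan": "0 0 -0.1 0;0 0 0 0;0 0 0 0"
}}

```text
clock: 8.42
eef_pos: [0.554, 0.1939, 0.0585]
tcp_rot: [0.0, 0.006, 1.0, 0.0]
force: [-0.5, 0.2, -2.4]
finger_gap: 0.0112
grip_force: 51.6
```

Call:
{"name": "arm_command", "arguments": {
  "plan": "0 0 -0.1 0;0 0 0 0;0 0 0 0"
}}

```text
clock: 8.67
eef_pos: [0.554, 0.1939, 0.0584]
tcp_rot: [0.0, 0.006, 1.0, 0.0]
force: [-2.4, -1.3, 5.8]
finger_gap: 0.0113
grip_force: 52.6
```

Contact at the expected height (0.0585). Releasing.

Call:
{"name": "arm_command", "arguments": {
  "plan": "0 0 0 0;0 0 0 0;0 0 0 0;0 0 0 0;0 0 0 0",
  "gripper": 0
}}

```text
clock: 9.08
eef_pos: [0.5538, 0.1937, 0.0571]
tcp_rot: [-0.0, 0.006, 1.0, -0.0]
force: [0.0, -0.4, 1.2]
finger_gap: 0.0715
grip_force: 0.0
```

Call:
{"name": "arm_command", "arguments": {
  "plan": "0 0 0 0;0 0 0 0;0 0 0.5 0;0 0 1 0;0 0 2 0"
}}

```text
clock: 9.5
eef_pos: [0.5518, 0.1932, 0.0909]
tcp_rot: [-0.002, 0.006, 1.0, -0.001]
force: [0.3, 0.5, 0.9]
finger_gap: 0.0855
grip_force: 0.0
```

Call:
{"name": "arm_command", "arguments": {
  "plan": "0 0 3 0;0 0 3 0;0 0 3 0;0 0 3 0;0 0 2 0"
}}

```text
clock: 9.92
eef_pos: [0.5553, 0.1942, 0.2371]
tcp_rot: [0.003, 0.006, 1.0, 0.001]
force: [0.7, -0.5, -0.0]
finger_gap: 0.0855
grip_force: 0.0
```

Call:
{"name": "arm_command", "arguments": {
  "plan": "0 0 0 0;0 0 0 0;0 0 0 0"
}}

```text
clock: 10.17
eef_pos: [0.5531, 0.1936, 0.2318]
tcp_rot: [-0.001, 0.006, 1.0, -0.0]
force: [-0.8, -0.3, -0.2]
finger_gap: 0.0854
grip_force: 0.0
```

```bash
python3 - <<'E'
from h import *
d,P,o=wrist('w3')
fit(P,.046,.057,(.554,.194),.085); fit(P,.088,.1,(.554,.194),.03); fit(P,.038,.046,(.435,.195),.06)
s=snap('side','side3')
cv2.imwrite('pics/s3.png',np.hstack([cv2.resize(d['img'],(400,300)),cv2.resize(s['img'][200:350,120:320],(400,300))])[:,:,::-1])
E
```

```text
10.1667 [0.5531 0.1936 0.2318] yaw y 89.31 tilt z [-0.001 -0.    -1.   ]
2600 0.0513 ((551.590087890625, 193.76470947265625), (34.042755126953125, 148.2061767578125), 89.28365325927734)
341 0.0931 ((551.9110107421875, 194.15013122558594), (11.219977378845215, 29.659774780273438), 89.070556640625)
3993 0.0417 ((432.0175476074219, 193.6494140625), (94.06639099121094, 42.386962890625), 89.29915618896484)
```

View pics/s3.png

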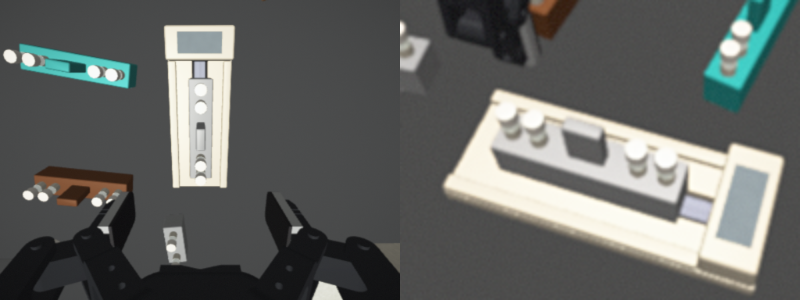

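The rack sits flat between the rails (block at wrist pixel (200,130)). It is about 1 mm from the right spot with its top at 51–52 mm, its end covers the lever, and the gripper is clear.

```bash
python3 -c "
from station import *
print(sign_off())"
```

```text
the job is handed in; nothing more can be done
None
```

The loaded four-tube rack is in the dock bay, flat between the rails with its end over the lever; I let go, moved the gripper clear and handed the job in at about 10 s. The lever angle was judged from the camera views, and sign-off returned no verdict.

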